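Stop the stirrer and open the safety-capped bottle

ROBOT

A 6-joint arm with a two-finger parallel gripper is mounted at the origin on a cart in front of the work surface, level with it; the furniture and walls round the work are solid. World frame = base frame: x ahead of the robot, y to its left, z up, the work surface at z = 0. Lengths are in m, angles in degrees, forces in N, time in s.
With the tool pointing down it reaches from about 0.4 to 0.925 m from the base axis. Payload 3.4 kg.
Tool frame: the origin (TCP) lies on the centre line of the jaws, within the pads' length; the fingertips stand 11 mm ahead of it and the grasp point (between the pads) lies 8 mm behind it; z points along the fingers, y is the line along which they close (so a half turn about z gives the same grasp; the last joint's range is limited). The gripper opens to 85 mm and grips with 20 to 120 N. Pads are 22 mm wide; open, the fingers measure 114 mm over their backs; the gripper's body (76 mm by 85 mm) begins 54 mm behind the grasp point. The pads swing forward as they close: fully open they stand 13 mm farther back than shut.
Start: joints at [61.507, 17.578, 86.31, -0, 76.112, -4.211], TCP at [0.236, 0.524, 0.242] pointing down, gripper open.
Joint ranges: [-179.03, 179.03], [-60, 130.46], [8.19, 133.38], [-81.62, 261.62], [5.75, 156.47], [-153.77, 153.77]. Speed limits (degrees/s): [147.25, 147.25, 180, 180, 180, 180].

INTERFACE

Orientations are given as [roll, pitch, yaw] about the fixed x, y, z axes, in that order (R = Rz(yaw) Ry(pitch) Rx(roll)).
In Python, from cell import r gives the robot as it stands.
- The arm moves only by the tool arm_command, never from a script. Its argument "rows" is a list of rows, each an object with "dp": the shift along the tool's x, y, z in mm, a list of three; "roll": the turn about the tool's z in rad. A call has 1 to 20 rows; each row is the pose to reach, as a shift and turn from the pose commanded when the call began, along the tool's axes at that moment; what a row does not reach only later rows make up. A row lasts 1/8 s, in which the tool goes at most 62.5 mm and 10.7 degrees, less where a joint would pass 70% of its speed; a pose out of reach is approached as far as the arm can. A call with a gripper value outside its range is refused whole. "fingers" is the opening, from 0 (shut) to 1 (fully open), set as the call begins (left out, the last holds). The fingers move at their own pace and stop on an object; the grip force is fixed at half the most. Time passes only in rows, so rows that repeat a pose let the fingers close. It gives the time, the measured TCP pose, the force, the opening and the grip force at its end, in the units of the state.
- r.read_state(): the state, without advancing time (a new reading comes with each control period).
- r.capture(name): name is "scene" or "top" or "wrist"; returns the picture (420x560x3 uint8, blue, green, red); there is no depth.
- r.camera_model(name): a dict with "fx", "fy", "cx", "cy" (pixels), "R" (3x3) and "t" (3): a world point X has camera coordinates R X + t. Camera axes: x right, y down, z forward; pixel columns grow to the right and rows downward; lengths in m; the calibration is good to about 2 mm. A picture is of the moment at which its call begins: read the wrist's pose just before it. camera_model takes no time and is no camera call; for the wrist camera it gives the pose at the moment of the call.
- r.hand_in(): hands the job in; it is judged then, once.
The state is a dict: "t": time; "qpos": joint angles; "qvel": joint speeds; "effort": joint torques, N m; "eef_pos": TCP position; "ee_rot": TCP orientation; "contact_force": force on the tool from outside, world axes, zero at the start; "moment": the same for the moment, N m; "width": finger opening in m; "finger_force": force on a finger pad.
Only numpy, scipy, OpenCV 4.12 (cv2) and the standard library are available. Lean on these libraries where they do the work, as an engineer would, in place of code of your own. Each camera call takes 0.05 s, during which the arm holds its last target. There are 200 camera calls.

TASK

Stop the stirrer by pressing its white key until it stays down and the latched green key pops up. Then open the amber bottle clamped on the stirrer: push its orange safety cap down and, while keeping it down, turn it anticlockwise (seen from above) past the lock, lift it off and set it down flat, right way up, in the steel tray. Leave the white key down, the yellow key up, and do not knock or shift the beaker, the tape roll or the timer.

Things in the scene. Friction and masses are not known exactly. Their poses are not given: they have to be found in the camera images.
- stirrer: White stirrer, fixed, 220 (x) x 150 (y) x 45 mm high; origin at the centre of its underside, x axis from the keys (front) to the bottle (behind), z up. Keys at x = -75 mm: white y = -40, yellow y = 0, green y = +40 mm. Bottle axis at x = +45, y = 0. An aluminium collar (74 mm across, ears out to y = +-55, top 77 mm above the bench) holds the bottle fast.
- key_stop_top (a point): Centre of the top of the white stop key (28 x 24 mm; top 61 mm above the bench when up, 16 mm proud of the case). Travel 10 mm straight down against a light spring (1 to 3 N, a small bump at 2 mm); pushed 9 mm or more it latches and when released stays 7.5 mm down. Pushed less it comes back up and must be pressed again. Pressing it frees whichever other key was latched.
- key_stop (a joint): White stop key: 0 = up, 0.0075 m = latched down, 0.010 m = end of travel. Starts up.
- key_slow (a joint): Yellow key (middle of the row, the same build): 0 = up, 0.0075 m = latched. Starts up and must end up.
- key_fast (a joint): Green key (the other end of the row): 0 = up, 0.0075 m = latched down. Starts latched; springs up when the white key latches.
- bottle_axis (a point): Fixed point on the axis of the amber bottle at the height of the cap's top as found (147 mm above the bench). The bottle is 64 mm across and its shoulder lies 99 to 109 mm above the bench; bottle, clamp and stirrer cannot move.
- cap_center (a point): Centre, half-way up, of the loose round orange ribbed safety cap: 52 mm across, 28 mm high, 20 to 45 g, closed flat top, open below; centre 133 mm above the bench when locked. Three lugs inside sit behind teeth on the neck: turned or pulled without pressing, it stays locked. It can be gripped round its side from above, pressed and turned in one grasp.
- cap_mark (a point): White line on the cap's top, 20 mm from its axis. Locked: it points along the stirrer's +x. Pressed 4 mm or more, the cap turns anticlockwise seen from above; kept pressed through the first 45 degrees it is past the teeth and comes free; end stop at 90. Between 45 and 90 (65 is best) it lifts straight off; 20 mm up is clear of the neck.
- liner (a joint): Sprung disc under the cap: 0 = locked cap as found; + = pressed down (m), 0.004 frees the lugs (about 12 N), 0.007 is the end of travel (about 17 N); springs back if let go before the teeth are passed. -0.002 once the cap is free or off (it rises 2 mm).
- tray: Shallow square steel tray, fixed, 150 x 150 mm, walls 12 mm high and 4 mm thick, floor 4 mm thick; origin at the centre of its underside. It and the stirrer may change sides.
- beaker: Loose glass beaker, 68 mm across, 90 mm high; origin at the centre of its underside. A bystander.
- tape_roll: Loose roll of yellow tape lying flat, about 90 mm across, 19 mm high. A bystander.
- timer: Loose white lab timer, 74 x 62 x 19 mm, lying behind the work. A bystander.
Mind the look-alikes: they are no part of the job. What is shaped like the part that bears cap_center but pink is not meant.

How it is judged (in metres and radians):
On the way, in this order (a step that is already met when the one before it is completed fails the run):
1. the white key is latched and the green key has popped up, with the cap still on the bottle (value of joint key_stop above 0.006 m and value of joint key_fast below 0.003 m and distance between cap_center and bottle_axis below 0.018 m), for 0.2 s.
2. the cap, still on the bottle, is pressed down at least 3.5 mm and turned anticlockwise by at least 20 degrees (value of joint liner above 0.0035 m and y of cap_mark in the frame of stirrer above 0.0068 m and horizontal distance between cap_center and bottle_axis below 0.006 m), for 0.05 s.
At the end, for the whole second after the job is handed in: The cap lies flat (within 0.12 rad) and right way up on the tray's floor, inside its walls, with the white key latched down (over 6 mm) and the green and yellow keys up (under 3 mm) (x of cap_center in the frame of tray between -0.05 and 0.05 m and y of cap_center in the frame of tray between -0.05 and 0.05 m and z of cap_center in the frame of tray below 0.022 m and angle between cap_center's own z axis and vertical below 0.12 rad and value of joint key_stop above 0.006 m and value of joint each of key_fast, key_slow below 0.003 m); the robot touches nothing.
It fails at once if the beaker is shifted more than 30 mm or tipped (distance of beaker from where it was at the start of the episode above 0.03 m or angle between beaker's own z axis and vertical above 0.4 rad).
It fails at once if the tape roll is shifted more than 30 mm (distance of tape_roll from where it was at the start of the episode above 0.03 m).
It fails at once if the timer is shifted more than 30 mm (distance of timer from where it was at the start of the episode above 0.03 m).
It also fails if it takes over 53 s, if anything falls off the work surface, if the arm or the gripper's body presses on something with over 40 N, if the wrist force passes 120 N, or if a joint passes its speed limit or range.

## Working session

There is one attempt and no reset: what is moved stays moved. The work goes in short steps, Python scripts to look and compute and a tool call to move; the robot and the scene stay as the last step left them, time stands still between calls to the robot, and variables do not carry over. Pictures are saved under pics/ and viewed, at most 10 in all, crops included, and the job is handed in when it is done.

Besides the shell and the picture viewer there is one more tool, called after "Call:" as name(argument=value, ...) on one line, values as JSON. arm_command: Moves the arm, as the interface text tells. Its arguments: {"type":"object","properties":{"rows":{"type":"array"},"fingers":{"type":"number"}},"required":["rows"]}

```bash
mkdir -p pics; ls
python3 - <<'E'
from cell import r
import cv2
s=r.read_state(); print(s)
a=r.capture("scene"); b=r.capture("top")
cv2.imwrite("pics/scene.png",a); cv2.imwrite("pics/top.png",b)
for n in("scene","top"):
    c=r.camera_model(n); print(n,c)
E
```

```text
pics
{'t': 0.0, 'qpos': array([ 6.15055102e+01,  1.76231080e+01,  8.63843305e+01, -1.89936597e-05,
        7.61131433e+01, -4.21063757e+00]), 'qvel': array([-0.00132788, -0.09229168,  0.00671571,  0.0311321 ,  0.1153956 ,
        0.02857625]), 'effort': array([ 1.43861739e-04, -4.57543981e+01, -2.51913214e+01, -2.30527303e-04,
        1.36289405e-02,  8.86750581e-05]), 'eef_pos': array([0.23615782, 0.52350397, 0.24136967]), 'ee_rot': array([-1.79879742e+02, -8.83513127e-03,  1.55716143e+02]), 'contact_force': array([ 0.21790607,  0.52063113, -0.15023407]), 'moment': array([0.03069814, 0.02183296, 0.01303833]), 'finger_force': 0.0, 'width': 0.08550117021824423}
scene {'fx': 415.73442781916043, 'fy': 415.73442781916043, 'cx': 274.26687359506894, 'cy': 214.36524937079304, 'R': array([[ 0.6381649 , -0.76951072,  0.02447057],
       [-0.3091977 , -0.28527074, -0.90720306],
       [ 0.70508322,  0.5713789 , -0.41998072]]), 't': array([-0.41888569,  0.27446683,  1.013506  ])}
top {'fx': 498.8598960504742, 'fy': 498.8598960504742, 'cx': 274.26388449414867, 'cy': 208.39419300439909, 'R': array([[-0.08063039, -0.99673562,  0.00410445],
       [-0.97695452,  0.07821239, -0.19860185],
       [ 0.19763252, -0.0200232 , -0.98007166]]), 't': array([0.01287041, 0.60703538, 1.51275466])}
```

View pics/scene.png

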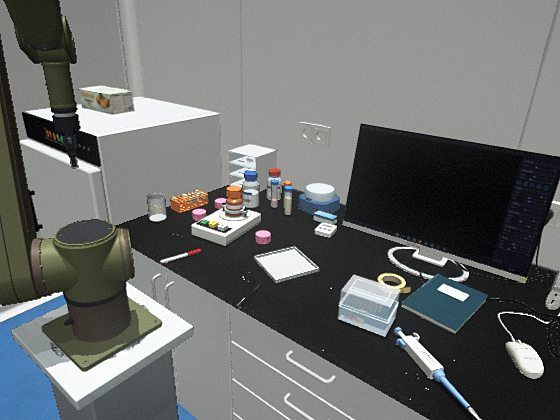

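View pics/top.png

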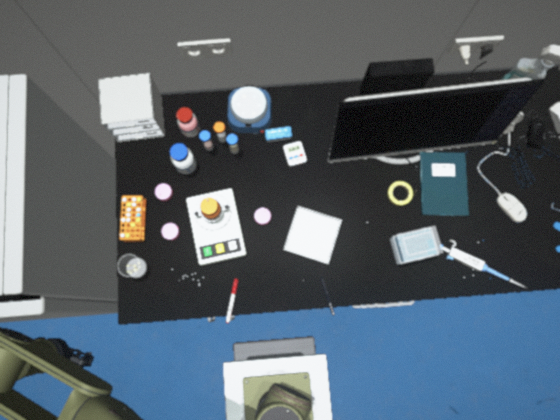

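The top view shows the stirrer at about (217,225), with the orange cap at (210,207). The keys are green (208,251), yellow (220,248) and white (233,245), and the tray is at (313,234).

Things that could be taken for the cap:
- pink caps at (163,191), (170,231) and (262,215)
- orange rack at (132,218)
- small orange-topped vial at (219,128)

I choose the orange cap on the amber bottle at (210,207). The white key is the right-hand one at (233,245).

```bash
cat > h.py <<'E'
import numpy as np, cv2
from cell import r
def ray(c,u,v):
    d=c["R"].T@np.array([(u-c["cx"])/c["fx"],(v-c["cy"])/c["fy"],1]); return -c["R"].T@c["t"],d
def onplane(c,u,v,z):
    o,d=ray(c,u,v); return o+d*(z-o[2])/d[2]
def proj(c,X):
    p=c["R"]@np.asarray(X)+c["t"]; return np.array([c["fx"]*p[0]/p[2]+c["cx"],c["fy"]*p[1]/p[2]+c["cy"]])
def blobs(im,lo,hi,roi,amin=15):
    x0,y0,x1,y1=roi
    m=cv2.inRange(cv2.cvtColor(im,cv2.COLOR_BGR2HSV)[y0:y1,x0:x1],np.array(lo),np.array(hi))
    n,l,s,ce=cv2.connectedComponentsWithStats(m)
    return [(ce[i]+[x0,y0],s[i,4],(l==i).astype('u1')) for i in range(1,n) if s[i,4]>=amin]
E
python3 - <<'E'
from h import *
im=cv2.imread("pics/top.png"); c=r.camera_model("top")
cv2.imwrite("pics/crop.png",cv2.resize(im[180:275,180:350],None,fx=4.7,fy=4.7,interpolation=cv2.INTER_CUBIC))
for n,lo,hi,roi,z in[("orange",(8,150,150),(22,255,255),(190,190,235,230),.147),("green",(45,100,60),(80,255,255),(195,235,250,265),.0535),("yellow",(22,80,120),(35,255,255),(195,235,250,265),.061),("white",(0,0,170),(180,60,255),(180,180,260,275),.045),("tray",(0,0,140),(180,60,255),(275,195,350,275),.006)]:
    for ce,a,m in blobs(im,lo,hi,roi):
        k=cv2.findContours(m,0,2)[0][0]; b=cv2.boxPoints(cv2.minAreaRect(k))+np.array(roi[:2])
        print(n,ce.round(1),a,onplane(c,*ce,z).round(4))
        if n in("white","tray") and a>500: print([onplane(c,*p,z).round(3)[:2] for p in b])
E
```

```text
orange [213.3 213.5] 30 [0.5877 0.1476 0.147 ]
green [207.2 251.1] 52 [0.4892 0.183  0.0535]
yellow [219.6 248.1] 71 [0.4943 0.1435 0.061 ]
white [215.7 225.2] 2497 [0.5701 0.1529 0.045 ]
[array([0.667, 0.248]), array([0.689, 0.096]), array([0.469, 0.064]), array([0.449, 0.212])]
white [257.1 215.5] 66 [0.5907 0.0201 0.045 ]
tray [312.4 234.5] 2247 [ 0.5215 -0.1529  0.006 ]
[array([ 0.48 , -0.052]), array([ 0.624, -0.111]), array([ 0.563, -0.255]), array([ 0.422, -0.194])]
```

View pics/crop.png

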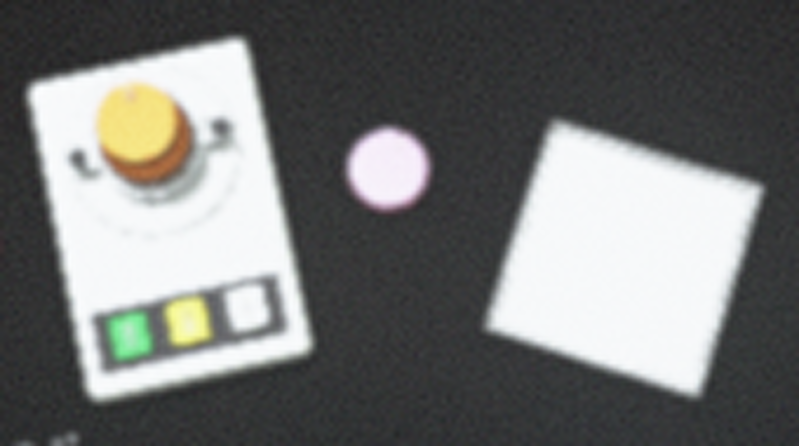

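The crop shows the orange cap's top centred at crop (137,122), which is top-view (209,206). The white key is at crop (247,305), which is (232.6,245), to the right of the yellow one. The pink cap is separate and the tray is clear. Next I work out the positions and the first move.

```bash
cat >> h.py <<'E'
def todp(X,yaw=None):
    "world target (TCP) -> mm in tool axes (tool down), and roll in rad"
    s=r.read_state(); R=cv2.Rodrigues(np.zeros(3))[0]
    from scipy.spatial.transform import Rotation as Ro
    R=Ro.from_euler('xyz',s["ee_rot"],degrees=True).as_matrix()
    return (R.T@(np.array(X)-s["eef_pos"])*1000).round(1), None if yaw is None else round(-np.radians((yaw-s["ee_rot"][2]+180)%360-180),3)
E
python3 - <<'E'
from h import *
c=r.camera_model("top")
print(onplane(c,209.1,206,.147),onplane(c,232.6,244.9,.061))
print(onplane(c,131,267,.0),onplane(c,183,157,.1))
print(todp([.495,.105,.24],98.5))
E
```

```text
[0.61149003 0.15884351 0.147     ] [0.50106236 0.10250309 0.061     ]
[0.46429476 0.43514104 0.        ] [0.78505802 0.2370921  0.1       ]
(array([-408. , -275.2,    2. ]), np.float64(0.999))
```

Call:
arm_command(rows=[{"dp":[-30,-20,0],"roll":0.08},{"dp":[-65,-44,0],"roll":0.16},{"dp":[-100,-68,0],"roll":0.25},{"dp":[-140,-94,0],"roll":0.35},{"dp":[-180,-120,0],"roll":0.45},{"dp":[-220,-148,0],"roll":0.55},{"dp":[-260,-175,0],"roll":0.65},{"dp":[-300,-202,0],"roll":0.75},{"dp":[-340,-230,0],"roll":0.85},{"dp":[-375,-253,0],"roll":0.93},{"dp":[-408,-275,0],"roll":1.0},{"dp":[-408,-275,0],"roll":1.0},{"dp":[-408,-275,0],"roll":1.0},{"dp":[-408,-275,0],"roll":1.0}])

```text
t: 1.85
eef_pos: [0.4945, 0.1065, 0.2421]
ee_rot: [-180.0, -0.0, 98.5]
contact_force: [-0.2, 0.7, -0.3]
width: 0.0853
finger_force: 0.0
```

Run:
```python
from h import *
s=r.read_state(); print(s["t"],s["eef_pos"],s["ee_rot"],s["contact_force"])
c=r.camera_model("wrist"); im=r.capture("wrist"); cv2.imwrite("pics/w1.png",im); np.savez("w1.npz",**c)
for X in([.501,.1025,.061],[.6115,.159,.147]): print(proj(c,X))
```

```text
1.85 [0.49447559 0.10649732 0.24211769] [-1.79954600e+02 -2.06269086e-02  9.85053851e+01] [-0.21539421  0.66620502 -0.25100909]
[292.88516206 196.39809396]
[477.50043654 168.01105655]
```

View pics/w1.png

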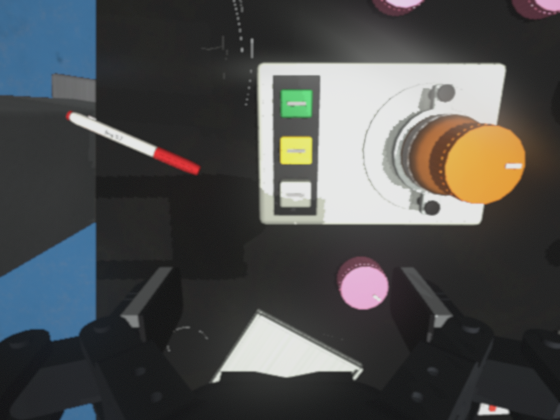

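The wrist view shows green (296,103), yellow (296,150), the white key (295,194), and the cap top at about (485,164) with its mark at (514,166), pointing along +x.

Run:
```python
from h import *
c=np.load("w1.npz"); im=cv2.imread("pics/w1.png")
W=onplane(c,295,194,.061);Y=onplane(c,296,150.5,.061);G=onplane(c,296,103.5,.0535)
hsv=cv2.cvtColor(im,cv2.COLOR_BGR2HSV)
m=cv2.inRange(hsv,(8,150,190),(20,255,255)); m[:,:440]=0
k=max(cv2.findContours(m,0,2)[0],key=cv2.contourArea)
(x,y),R=cv2.minEnclosingCircle(k); print("cap px",x,y,R)
C=onplane(c,x,y,.147);M=onplane(c,514,166,.147)
print(W,Y,G,C,np.linalg.norm(M-C))
d=C-Y; print("axis yaw",np.degrees(np.arctan2(d[1],d[0])),np.linalg.norm(d[:2]),"keys yaw",np.degrees(np.arctan2(-(G-W)[0],(G-W)[1])))
print(todp([*W[:2],.090],98.5))
```

```text
cap px 484.5762634277344 164.42372131347656 42.20805358886719
[0.50256433 0.10500336 0.061     ] [0.49739269 0.14396794 0.061     ] [0.4914485  0.18326302 0.0535    ] [0.61532705 0.16191889 0.147     ] 0.019169440432710627
axis yaw 8.654635464231955 0.11929270633172999 keys yaw 8.084092405732804
(array([ -2.8,   7.7, 152.2]), np.float64(0.0))
```

Call:
arm_command(fingers=0, rows=[{"dp":[-3,8,20]},{"dp":[-3,8,50]},{"dp":[-3,8,80]},{"dp":[-3,8,110]},{"dp":[-3,8,135]},{"dp":[-3,8,150]},{"dp":[-3,8,158]},{"dp":[-3,8,158]},{"dp":[-3,8,158]},{"dp":[-3,8,158]}])

```text
schema error: expected keys dp, roll
```

Call:
arm_command(rows=[{"dp":[0,0,4]},{"dp":[0,0,8]},{"dp":[0,0,12]},{"dp":[0,0,15]},{"dp":[0,0,18]},{"dp":[0,0,20]},{"dp":[0,0,20]}])

```text
schema error: expected keys dp, roll
```

Call:
arm_command(fingers=0, rows=[{"dp":[-3,8,20],"roll":0},{"dp":[-3,8,50],"roll":0},{"dp":[-3,8,80],"roll":0},{"dp":[-3,8,110],"roll":0},{"dp":[-3,8,135],"roll":0},{"dp":[-3,8,150],"roll":0},{"dp":[-3,8,156],"roll":0},{"dp":[-3,8,156],"roll":0},{"dp":[-3,8,156],"roll":0},{"dp":[-3,8,156],"roll":0}])

```text
t: 3.15
eef_pos: [0.5043, 0.1039, 0.0871]
ee_rot: [179.9, 0.0, 98.4]
contact_force: [-0.5, -0.2, 0.1]
width: 0.0002
finger_force: 0.0
```

Call:
arm_command(rows=[{"dp":[0,0,6],"roll":0},{"dp":[0,0,12],"roll":0},{"dp":[0,0,16],"roll":0},{"dp":[0,0,19],"roll":0},{"dp":[0,0,22],"roll":0},{"dp":[0,0,22],"roll":0}])

```text
t: 3.9
eef_pos: [0.5035, 0.1038, 0.0641]
ee_rot: [-180.0, -0.0, 98.4]
contact_force: [-0.7, 0.1, 1.7]
width: 0.0007
finger_force: 0.7
```

Contact is light, about 1.7 N, so the key is moving. I'll press to the end stop.

Call:
arm_command(rows=[{"dp":[0,0,2],"roll":0},{"dp":[0,0,3],"roll":0},{"dp":[0,0,4],"roll":0},{"dp":[0,0,4],"roll":0}])

```text
t: 4.4
eef_pos: [0.5037, 0.1039, 0.0616]
ee_rot: [180.0, 0.0, 98.4]
contact_force: [-2.7, -0.5, 12.0]
width: 0.0002
finger_force: 6.4
```

Call:
arm_command(rows=[{"dp":[0,0,-12],"roll":0},{"dp":[0,0,-45],"roll":0},{"dp":[0,0,-90],"roll":0},{"dp":[0,0,-130],"roll":0},{"dp":[0,0,-165],"roll":0},{"dp":[0,0,-180],"roll":0},{"dp":[0,0,-180],"roll":0},{"dp":[0,0,-180],"roll":0}])

```text
t: 5.4
eef_pos: [0.5026, 0.1038, 0.2387]
ee_rot: [-179.8, -0.0, 98.4]
contact_force: [0.2, -0.1, -0.8]
width: 0.0002
finger_force: 0.0
```

Run:
```python
from h import *
c=r.camera_model("wrist"); im=r.capture("wrist"); cv2.imwrite("pics/w2c.png",np.hstack([cv2.resize(i[50:240,230:540],(395,242)) for i in (cv2.imread("pics/w1.png"),im)]));
cv2.imwrite("pics/w2.png",im)
hsv=cv2.cvtColor(im,cv2.COLOR_BGR2HSV)
m=cv2.inRange(hsv,(8,150,190),(20,255,255)); m[:,:420]=0
k=max(cv2.findContours(m,0,2)[0],key=cv2.contourArea)
(x,y),R=cv2.minEnclosingCircle(k); C=onplane(c,x,y,.147); print(x,y,R,C)
s=r.read_state(); print(s["t"],s["eef_pos"],s["contact_force"])
print(todp([C[0],C[1],.200],98.5),todp([.6145,.1615,.132],98.5))
```

```text
476.90496826171875 159.0950469970703 43.144309997558594 [0.61543219 0.16175929 0.147     ]
5.45 [0.50251897 0.10374851 0.23854986] [ 0.43120357  0.31418653 -0.31308408]
(array([ 40.8, 120.3,  38.1]), np.float64(-0.001)) (array([ 40.7, 119.6, 106.1]), np.float64(-0.001))
```

View pics/w2c.png

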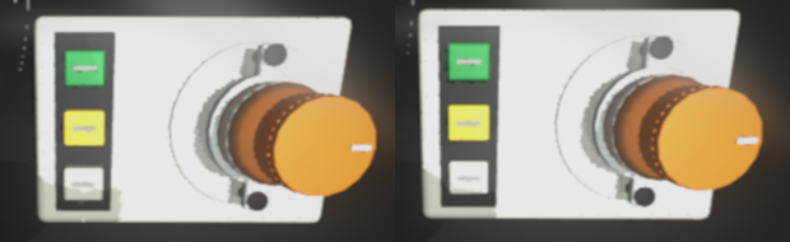

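The keys look right: green now stands proud (larger in view) and white is lower. I'll open the fingers, go over the cap and descend.

Call:
arm_command(fingers=1, rows=[{"dp":[8,24,0],"roll":0},{"dp":[18,54,0],"roll":0},{"dp":[28,84,0],"roll":0},{"dp":[36,108,0],"roll":0},{"dp":[41,120,0],"roll":0},{"dp":[41,120,10],"roll":0},{"dp":[41,120,30],"roll":0},{"dp":[41,120,55],"roll":0},{"dp":[41,120,80],"roll":0},{"dp":[41,120,100],"roll":0},{"dp":[41,120,110],"roll":0},{"dp":[41,120,110],"roll":0},{"dp":[41,120,110],"roll":0}])

```text
t: 7.08
eef_pos: [0.6167, 0.162, 0.1311]
ee_rot: [179.9, -0.0, 98.4]
contact_force: [1.0, 0.6, -0.3]
width: 0.0854
finger_force: 0.0
```

Run:
```python
from h import *
s=r.read_state(); print(s["t"],s["eef_pos"],s["qpos"],s["width"],s["contact_force"]); print(todp([.6153,.162,.128],98.5))
```

```text
7.075 [0.61672076 0.16198888 0.13109522] [ 1.09232108e+01  2.78697685e+01  8.66800454e+01 -1.82662270e-03
  6.53771640e+01  2.50600129e+00] 0.08542126941462626 [ 0.95527635  0.57711585 -0.33505109]
(array([ 0.2, -1.4,  3.1]), np.float64(-0.001))
```

Call:
arm_command(fingers=0, rows=[{"dp":[0,-1,3],"roll":0},{"dp":[0,-1,3],"roll":0},{"dp":[0,-1,3],"roll":0},{"dp":[0,-1,3],"roll":0},{"dp":[0,-1,3],"roll":0},{"dp":[0,-1,3],"roll":0}])

```text
t: 7.82
eef_pos: [0.6156, 0.1619, 0.128]
ee_rot: [180.0, -0.0, 98.4]
contact_force: [-1.0, -0.8, 6.1]
width: 0.0502
finger_force: 61.7
```

Call:
arm_command(rows=[{"dp":[0,0,2],"roll":0},{"dp":[0,0,4],"roll":0},{"dp":[0,0,6],"roll":0},{"dp":[0,0,6],"roll":0}])

```text
t: 8.32
eef_pos: [0.6156, 0.1619, 0.1232]
ee_rot: [179.9, -0.0, 98.4]
contact_force: [-2.6, -1.4, 13.2]
width: 0.0498
finger_force: 62.7
```

Call:
arm_command(rows=[{"dp":[0,0,1],"roll":0},{"dp":[0,0,2],"roll":0},{"dp":[0,0,2],"roll":0},{"dp":[0,0,2],"roll":-0.1},{"dp":[0,0,2],"roll":-0.2},{"dp":[0,0,2],"roll":-0.3},{"dp":[0,0,2],"roll":-0.4},{"dp":[0,0,2],"roll":-0.5},{"dp":[0,0,2],"roll":-0.5}])

```text
t: 9.45
eef_pos: [0.6166, 0.1622, 0.1221]
ee_rot: [179.8, 0.1, 127.1]
contact_force: [-2.9, -0.2, 14.8]
width: 0.0498
finger_force: 62.9
```

Run:
```python
from h import *
s=r.read_state(); print(s["t"],s["eef_pos"],s["ee_rot"],s["moment"],s["contact_force"])
c=r.camera_model("wrist"); im=r.capture("wrist"); p=proj(c,[.6154,.162,.142]); print(p)
cv2.imwrite("pics/w3.png",im)
```

```text
9.45 [0.61659873 0.16218543 0.12208508] [1.79796519e+02 9.48591793e-02 1.27123012e+02] [-0.10306454  0.39429768  0.15018949] [-2.91617647 -0.24185502 14.83121751]
[282.40668408 313.22606966]
```

View pics/w3.png

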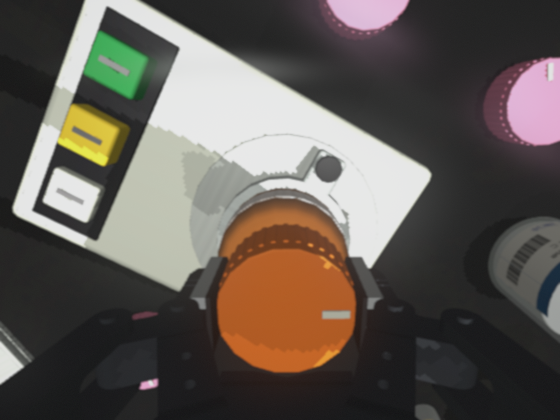

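The wrist view shows the mark at (336,315) with the cap centre at (287,311), still along the finger line. So the cap has turned with the gripper; green is up and white is down. I'll turn on to about 65° and then lift.

Call:
arm_command(rows=[{"dp":[0,0,0],"roll":-0.1},{"dp":[0,0,0],"roll":-0.2},{"dp":[0,0,0],"roll":-0.3},{"dp":[0,0,0],"roll":-0.4},{"dp":[0,0,0],"roll":-0.5},{"dp":[0,0,0],"roll":-0.6},{"dp":[0,0,0],"roll":-0.64},{"dp":[0,0,0],"roll":-0.64},{"dp":[0,0,-5],"roll":-0.64},{"dp":[0,0,-10],"roll":-0.64},{"dp":[0,0,-10],"roll":-0.64}])

```text
t: 10.88
eef_pos: [0.6156, 0.1615, 0.1297]
ee_rot: [-180.0, 0.0, 163.7]
contact_force: [-1.7, -2.2, 4.4]
width: 0.05
finger_force: 62.6
```

Call:
arm_command(rows=[{"dp":[0,0,-4],"roll":0},{"dp":[0,0,-8],"roll":0},{"dp":[0,0,-14],"roll":0},{"dp":[0,0,-20],"roll":0},{"dp":[0,0,-20],"roll":0}])

```text
t: 11.5
eef_pos: [0.616, 0.1622, 0.1502]
ee_rot: [179.9, 0.1, 163.7]
contact_force: [0.0, -0.0, -0.0]
width: 0.05
finger_force: 62.3
```

Run:
```python
from h import *
print(todp([.522,-.153,.10]))
```

```text
(array([   2.1, -329. ,   49.9]), None)
```

Call:
arm_command(rows=[{"dp":[0,0,-25],"roll":0},{"dp":[0,0,-55],"roll":0},{"dp":[0,-12,-70],"roll":0},{"dp":[0,-40,-70],"roll":0},{"dp":[0,-75,-70],"roll":0},{"dp":[0,-115,-70],"roll":0},{"dp":[0,-155,-70],"roll":0},{"dp":[0,-195,-70],"roll":0},{"dp":[1,-235,-70],"roll":0},{"dp":[1,-270,-60],"roll":0},{"dp":[2,-300,-40],"roll":0},{"dp":[2,-320,-10],"roll":0},{"dp":[2,-329,20],"roll":0},{"dp":[2,-329,50],"roll":0},{"dp":[2,-329,80],"roll":0},{"dp":[2,-329,100],"roll":0},{"dp":[2,-329,110],"roll":0},{"dp":[2,-329,110],"roll":0}])

```text
t: 13.75
eef_pos: [0.5206, -0.1535, 0.0388]
ee_rot: [180.0, -0.1, 163.7]
contact_force: [-0.4, 0.4, 0.2]
width: 0.0498
finger_force: 62.3
```

Run:
```python
from h import *
s=r.read_state(); print(s["t"],s["eef_pos"],s["contact_force"])
cs=r.camera_model("scene");a=r.capture("scene");c=r.camera_model("top"); b=r.capture("top"); w=r.capture("wrist")
cv2.imwrite("pics/p1.png",np.hstack([cv2.resize(a[170:320,190:350],(270,253)),cv2.resize(b[180:280,180:360],(455,253))]))
cv2.imwrite("pics/p1w.png",w)
```

```text
13.75 [ 0.52059527 -0.15346249  0.03878282] [-0.44491037  0.39548142  0.2207668 ]
```

View pics/p1w.png

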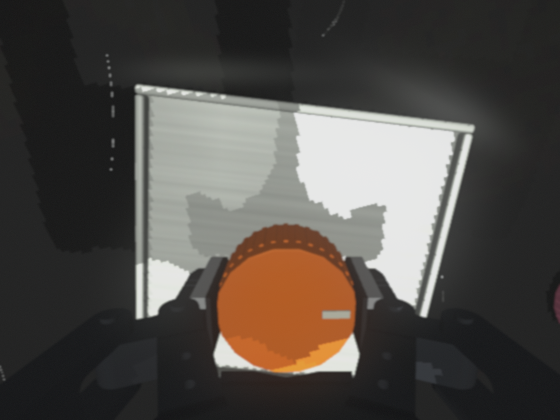

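The cap is held level at (287,310), inside the tray walls (columns about 140 and 460). I'll lower it until it touches.

Call:
arm_command(rows=[{"dp":[0,0,8],"roll":0},{"dp":[0,0,15],"roll":0},{"dp":[0,0,20],"roll":0},{"dp":[0,0,22],"roll":0},{"dp":[0,0,22],"roll":0}])

```text
t: 14.52
eef_pos: [0.5212, -0.1533, 0.017]
ee_rot: [180.0, -0.0, 163.7]
contact_force: [-0.8, -0.9, -0.2]
width: 0.0501
finger_force: 62.3
```

Call:
arm_command(rows=[{"dp":[0,0,1],"roll":0},{"dp":[0,0,2],"roll":0},{"dp":[0,0,2],"roll":0}])

```text
t: 14.9
eef_pos: [0.5213, -0.1534, 0.0153]
ee_rot: [-180.0, 0.0, 163.7]
contact_force: [1.2, -0.5, -0.6]
width: 0.0498
finger_force: 62.3
```

Call:
arm_command(rows=[{"dp":[0,0,1],"roll":0},{"dp":[0,0,2],"roll":0},{"dp":[0,0,2],"roll":0}])

```text
t: 15.28
eef_pos: [0.5213, -0.1534, 0.0132]
ee_rot: [-180.0, -0.0, 163.7]
contact_force: [0.0, -0.2, 0.8]
width: 0.0496
finger_force: 62.4
```

Call:
arm_command(rows=[{"dp":[0,0,0.5],"roll":0},{"dp":[0,0,1],"roll":0},{"dp":[0,0,1],"roll":0}])

```text
t: 15.65
eef_pos: [0.5213, -0.1534, 0.0131]
ee_rot: [-180.0, 0.0, 163.7]
contact_force: [-1.7, 0.9, 7.0]
width: 0.0498
finger_force: 63.3
```

Contact at 7 N. I'll open the fingers, wait, then rise.

Call:
arm_command(fingers=1, rows=[{"dp":[0,0,0],"roll":0},{"dp":[0,0,0],"roll":0},{"dp":[0,0,0],"roll":0},{"dp":[0,0,0],"roll":0},{"dp":[0,0,0],"roll":0},{"dp":[0,0,-10],"roll":0},{"dp":[0,0,-30],"roll":0},{"dp":[0,0,-70],"roll":0},{"dp":[0,0,-120],"roll":0},{"dp":[0,0,-170],"roll":0},{"dp":[0,0,-200],"roll":0},{"dp":[0,0,-200],"roll":0},{"dp":[0,0,-200],"roll":0}])

```text
t: 17.27
eef_pos: [0.5206, -0.1531, 0.212]
ee_rot: [180.0, -0.0, 163.7]
contact_force: [0.4, -0.8, -0.5]
width: 0.0856
finger_force: 0.0
```

Run:
```python
from h import *
s=r.read_state(); print(s["t"],s["eef_pos"],s["contact_force"])
a=r.capture("scene"); w=r.capture("wrist")
cv2.imwrite("pics/p2.png",np.hstack([cv2.resize(a[170:310,140:350],(420,280)),cv2.resize(w,(373,280))]))
```

```text
17.275 [ 0.5205749  -0.15311694  0.21202875] [ 0.38815248 -0.78582848 -0.49149464]
```

View pics/p2.png

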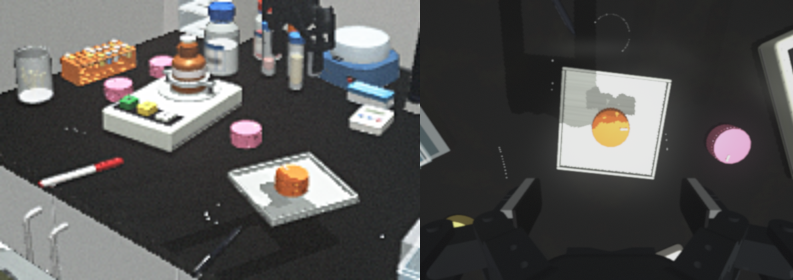

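The cap sits flat near the tray's centre, at (610,127) in the right-hand view. The bottle is open, green and yellow are up and white is down, and the bystanders have not moved.

```bash
python3 -c "
from cell import r; print(r.hand_in())"
```

```text
the job is handed in; nothing more can be done
None
```

I handed the job in at about 17 s with the white key latched, the green key popped up, and the orange cap off the bottle and flat in the tray; the verdict was not shown.

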